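Unload the formed bracket from its die

ROBOT

A 6-joint arm with a two-finger parallel gripper is mounted at the origin on a cart in front of the work surface, level with it; the furniture and walls round the work are solid. World frame = base frame: x ahead of the robot, y to its left, z up, the work surface at z = 0. Lengths are in m, angles in rad, forces in N, time in s.
With the tool pointing down it reaches from about 0.325 to 0.925 m from the base axis. Payload 3.1 kg.
Tool frame: the origin (TCP) lies on the centre line of the jaws, within the pads' length; the fingertips stand 11 mm ahead of it and the grasp point (between the pads) lies 8 mm behind it; z points along the fingers, x is the direction in which the jaws open and shut, and the axes are right-handed (so a half turn about z gives the same grasp; the last joint's range is limited). The gripper opens to 85 mm and grips with 20 to 120 N. Pads are 22 mm wide; open, the fingers measure 114 mm over their backs; the gripper's body (76 mm by 85 mm) begins 54 mm behind the grasp point. The pads swing forward as they close: fully open they stand 13 mm farther back than shut.
Start: joints at [1.158, 0.217, 1.613, -0, 1.311, -0.112], TCP at [0.185, 0.597, 0.242] pointing down, gripper open.
Joint ranges: [-2.75, 2.75], [-0.78, 2.1], [0.31, 2.55], [-1.13, 4.27], [0.13, 2.63], [-2.58, 2.58]. Speed limits (rad/s): [2.79, 2.79, 3.14, 3.14, 3.14, 3.14].

INTERFACE

Orientations are given as a rotation vector (axis times angle).
In Python, from cell import manip, viewer gives the robot as it stands. The module is installed in compiled form; this text tells all that it offers.
- The arm moves only by the tool servo_tool, never from a script. Its argument "rows" is a list that holds one entry, the list of rows, each a list of 4 numbers: the shift along the tool's x, y, z in m, then the turn about the tool's z in degrees. In form: [[[tx, ty, tz, roll], ...]]. A call has 1 to 12 rows; each row shifts and turns the commanded pose from where the row before left it, along the tool's axes as they then stand; what a row does not reach is not made up. A row lasts 1/12 s, in which the tool goes at most 41.7 mm and 7.16 degrees, less where a joint would pass 70% of its speed; a pose out of reach is approached as far as the arm can. A call is refused whole if a number of a shift passes 0.0417 or a number of a turn 7.16, either way. A call with a gripper value outside its range is refused whole. "gripper" is the closure, from 0 (fully open) to 1 (shut), set as the call begins (left out, the last holds). The fingers move at their own pace and stop on an object; "newtons" is the grip in N (left out, the last holds). Time passes only in rows, so rows that do not move let the fingers close. It gives the time, the measured TCP pose, the force and the opening at its end, in the units of the state.
- manip.read_state(): the state, without advancing time (a new reading comes with each control period).
- viewer.snapshot(name): name is "side" or "top"; returns a dict with "frame" (420x560x3 uint8, red, green, blue), "camera_matrix" (3x3 intrinsics, pixels), "k1" (the pictures are not rectified: a ray, as slopes to the right and down, at radius r is drawn at 1 + k1 r^2 times it, then the intrinsics apply), "R" (3x3) and "t" (3): a world point X has camera coordinates R X + t. Camera axes: x right, y down, z forward; pixel columns grow to the right and rows downward; lengths in m; the calibration is good to about 2 mm. A picture is of the moment at which its call begins. There is no depth.
- manip.close_job(): hands the job in, once; it reports no verdict.
Trained networks look in a picture, given as the dict that the camera call returned (one of the last four; its "shot" number tells which), for a name from the list of things; names that differ only in an ending like _2 or _b are one class to them, and where a whole thing is asked for, a point or a joint stands for the part that bears it (a point fixed in the world has none). Each returns a list of dicts, best first, with "confidence" (0 to 1); they miss things now and then, are a little off and sometimes report something else, mostly with a low value. They report only what shows in the picture. A call takes as long as a camera call. They do not tell look-alikes from the thing itself.
- viewer.search_frame(picture, thing): "extent" ([left, top, right, bottom] as shares, 0 to 1, of the picture: columns of its width, rows of its height, round what is visible of it).
- viewer.masks_of(picture, thing): "pixels" (420x560 bool, what is visible of it) and "extent" ([left, top, right, bottom] as shares, 0 to 1, of the picture: columns of its width, rows of its height, round what is visible of it).
- viewer.place_of(picture, thing): "location" ([column, row] as shares, 0 to 1, of the picture: columns of its width, rows of its height: a listed point, or the origin of a listed thing).
The state is a dict: "clock": time; "qpos": joint angles; "dq": joint speeds; "effort": joint torques, N m; "eef_pos": TCP position; "eef_rot": TCP orientation; "ft_force": force on the tool from outside, world axes, zero at the start; "ft_torque": the same for the moment, N m; "gripper_width": finger opening in m.
Only numpy, scipy, OpenCV 4.12 (cv2) and the standard library are available. Lean on these libraries where they do the work, as an engineer would, in place of code of your own. Each camera call takes 0.05 s, during which the arm holds its last target.

TASK

One of the two blue-based dies holds a finished brass U-bracket in its open cavity. Lift that bracket out and set it down gently, without dropping it, standing on its base with its two legs up, on the floor of the empty white tray. Leave the flat brass blank lying on the other die where it is.

Things in the scene. Friction and masses are not known exactly. Their poses are not given: they have to be found in the camera images.
- bracket_center (a point): Centre (30 mm above the underside) of the loose brass-coloured U-bracket, 4 mm sheet, 0.14-0.28 kg: 40 mm along its x, 50 mm along y over the outsides of its two flat upright legs, 60 mm high, z up, open at the top. It starts with its lowest 24 mm in the die cavity (2 mm play), axes along the die's, legs 36 mm out. Grip from above across both legs, closing along y.
- die_formed: Fixed die that holds the bracket: dark steel block on a blue base plate, 90 x 126 x 46 mm (x, y, z); origin at the centre of its underside, z up. In its flat top (46 mm up) is an open cavity 44 (x) by 54 mm (y), 24 mm deep. Four locating pins, 6 mm thick, stand 6 mm above the top at x = +-26, y = +-45 mm.
- tray: Empty open white tray, fixed to the table, 200 mm along its x, 340 mm along its y (end handles 5 mm more), 46 mm high, 3 mm walls and 3 mm floor; origin at the centre of its underside, z up. Its long y axis points roughly along the robot's line of sight.
- blank_center (a point): Centre of the loose flat brass-coloured strip, 40 (x) x 104 (y) x 4 mm, lying on top of the other die (same shape as the first, top 46 mm above the table) between its pins. It stays where it is.
Things that resemble listed ones, but are neither listed nor needed, are in the scene too. Of the things like the part that bears bracket_center, leave any that is red or turquoise; of the rest the larger one is meant.

How it is judged:
On the way, in this order (a step that is already met when the one before it is completed fails the run):
1. the bracket is held clear above its die (z of bracket_center in the frame of die_formed above 0.085 m and contact force between the fingers and bracket above 0.5 N), for 0.1 s.
2. the bracket is lowered into the tray while still held (its underside within 15 mm of the tray floor) (x of bracket_center in the frame of tray between -0.097 and 0.097 m and y of bracket_center in the frame of tray between -0.167 and 0.167 m and z of bracket_center in the frame of tray below 0.048 m and contact force between the fingers and bracket above 0.5 N), for 0.04 s.
At the end, for the whole second after the job is handed in: The bracket stands at rest on the tray's floor, inside its walls, legs up within 10 degrees of vertical; the flat blank lies within 15 mm of where it was on the other die (x of bracket_center in the frame of tray between -0.097 and 0.097 m and y of bracket_center in the frame of tray between -0.167 and 0.167 m and z of bracket_center in the frame of tray between 0.026 and 0.04 m and angle between bracket_center's own z axis and vertical below 0.17 rad and linear speed of bracket below 0.02 m/s and distance of blank_center from where it was at the start of the episode below 0.015 m); the robot touches nothing.
It fails at once if the flat blank was moved more than 15 mm (distance of blank_center from where it was at the start of the episode above 0.015 m).
It also fails if it takes over 35 s, if anything falls off the work surface, if the arm or the gripper's body presses on something with over 40 N, if the wrist force passes 120 N, or if a joint passes its speed limit or range.

## Working session

There is one attempt and no reset: what is moved stays moved. The work goes in short steps, Python scripts to look and compute and a tool call to move; the robot and the scene stay as the last step left them, time stands still between calls to the robot, and variables do not carry over. Pictures are saved under pics/ and viewed, and the job is handed in when it is done.

Besides the shell and the picture viewer there is one more tool, called after "Call:" as name([rows], argument=value, ...), one row to a line, values as JSON. servo_tool: Moves the arm, as the interface text tells. Its arguments: {"type":"object","properties":{"rows":{"type":"array"},"gripper":{"type":"number"},"newtons":{"type":"number"}},"required":["rows"]}

```bash
mkdir -p pics
cat > h.py <<'E'
import numpy as np, cv2
from cell import manip, viewer
def snap(n,fn=None):
    p=viewer.snapshot(n)
    if fn: cv2.imwrite('pics/'+fn,cv2.cvtColor(p['frame'],cv2.COLOR_RGB2BGR))
    return p
def ray(p,uv):
    K=np.array(p['camera_matrix']);k=p['k1']
    d=np.array([(uv[0]-K[0,2])/K[0,0],(uv[1]-K[1,2])/K[1,1]])
    u=d.copy()
    for _ in range(50): u=d/(1+k*(u@u))
    R=np.array(p['R']);t=np.array(p['t'])
    return -R.T@t, R.T@np.array([u[0],u[1],1])
def atz(p,uv,z):
    o,d=ray(p,uv); return o+d*(z-o[2])/d[2]
def proj(p,X):
    K=np.array(p['camera_matrix']);c=np.array(p['R'])@np.array(X)+np.array(p['t'])
    u=c[:2]/c[2];u=u*(1+p['k1']*(u@u));return np.array([K[0,0]*u[0]+K[0,2],K[1,1]*u[1]+K[1,2]])
E
python3 - <<'E'
from h import *
for n in ['top','side']:
    p=snap(n,n+'1.png')
    print(n,'cam',-np.array(p['R']).T@np.array(p['t']))
    for th in ['bracket_center','die_formed','tray','blank_center']:
        for m in viewer.search_frame(p,th)[:4]: print(th,'box',round(m['confidence'],2),(np.array(m['extent'])*[560,420,560,420]).round(0))
        for m in viewer.place_of(p,th)[:4]: print(th,'pt',round(m['confidence'],2),(np.array(m['location'])*[560,420]).round(1))
print(manip.read_state())
E
```

```text
top cam [0.38567145 0.02598293 0.91664346]
bracket_center box 0.85 [180. 281. 213. 307.]
bracket_center box 0.78 [189. 225. 218. 250.]
bracket_center box 0.74 [178. 175. 204. 198.]
bracket_center box 0.7 [260. 206. 277. 230.]
bracket_center pt 0.84 [191.7 186.2]
bracket_center pt 0.83 [197.9 293.2]
bracket_center pt 0.77 [266.9 214.5]
bracket_center pt 0.71 [200.9 235.1]
die_formed box 0.93 [174. 222. 238. 264.]
die_formed pt 0.72 [202.8 239.7]
tray box 0.92 [333. 119. 441. 284.]
tray pt 0.88 [381.6 200.4]
blank_center box 0.89 [241. 155. 286. 175.]
blank_center pt 0.68 [264.9 164.9]
side cam [0.35772962 0.80986125 0.46775182]
bracket_center box 0.72 [338. 256. 373. 305.]
bracket_center box 0.7 [218. 258. 237. 295.]
bracket_center box 0.67 [282. 242. 307. 270.]
bracket_center box 0.55 [276. 220. 288. 245.]
bracket_center pt 0.87 [296.8 256.6]
bracket_center pt 0.64 [358.3 279.1]
bracket_center pt 0.61 [228.9 274. ]
die_formed box 0.73 [265. 245. 322. 305.]
tray box 0.89 [221. 165. 355. 216.]
tray pt 0.94 [291.4 194.5]
blank_center box 0.56 [221. 209. 248. 235.]
blank_center pt 0.72 [234.4 222.6]
{'clock': 0.9, 'qpos': array([ 1.15782870e+00,  2.16895116e-01,  1.61338764e+00,  5.34947936e-07,
        1.31132819e+00, -1.12203289e-01]), 'dq': array([-0.0017076 ,  0.00131752, -0.00062061, -0.00084248, -0.00038554,
        0.00049793]), 'effort': array([-5.02054991e-04, -3.96880853e+01, -3.04257846e+01, -1.67984240e-04,
        6.66963260e-04,  8.99108500e-06]), 'eef_pos': array([0.18514099, 0.59695888, 0.24230975]), 'eef_rot': array([ 2.52917065e+00,  1.86355725e+00, -2.53024276e-05]), 'ft_force': array([-0.16860607, -1.20015549, -0.26687466]), 'ft_torque': array([-0.00518554,  0.02329657,  0.04031536]), 'gripper_width': 0.08513364549917003}
```

Run:
```python
import cv2
a=cv2.imread('pics/top1.png');cv2.imwrite('pics/top1c.png',cv2.resize(a[130:330,130:330],None,fx=3,fy=3,interpolation=cv2.INTER_CUBIC))
a=cv2.imread('pics/side1.png');cv2.imwrite('pics/side1c.png',cv2.resize(a[150:330,190:400],None,fx=3,fy=3,interpolation=cv2.INTER_CUBIC))
```

```text
(no output)
```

View pics/top1.png

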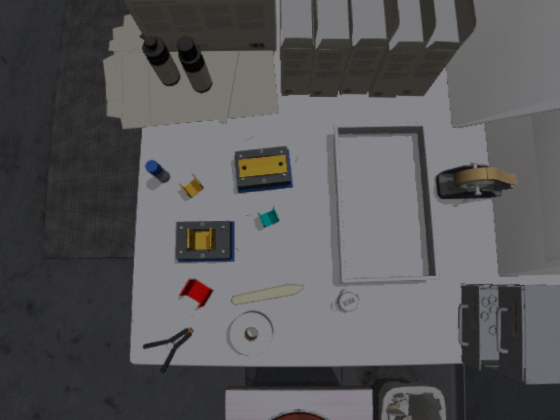

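View pics/top1c.png

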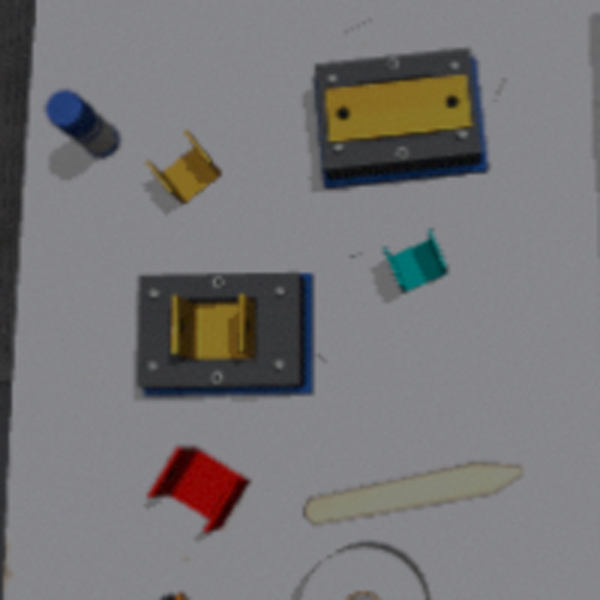

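View pics/side1c.png

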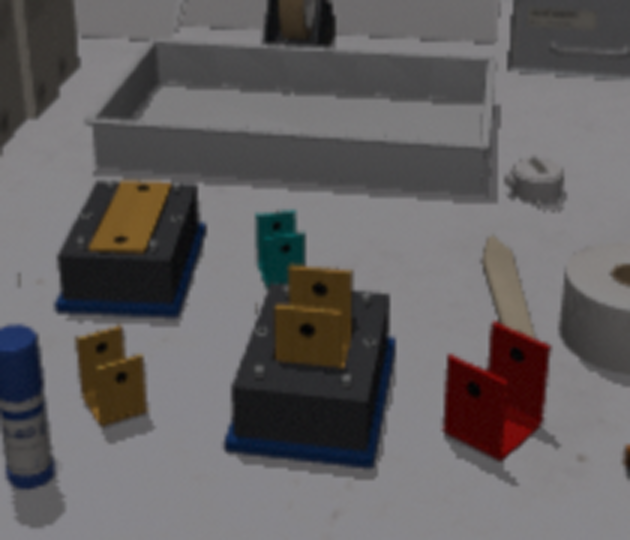

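Brass candidates are the one in the die (top view 201,240), the loose smaller brass one (192,186), the red one (197,293) and the turquoise one (268,216). The target is the one at (201,240): it is brass, the larger of the two, and it sits in the die cavity, as the crop confirms. The blank lies on the other die at (263,165).

```bash
python3 - <<'E'
from h import *
p=snap('top');s=snap('side')
T=lambda x,y:(x/3+130-.33,y/3+130-.33)
S=lambda x,y:(x/3+190-.33,y/3+150-.33)
pins=np.array([atz(p,T(*q),.052) for q in [(153,293),(280,291),(152,366),(279,365)]]);print(pins.round(4),pins.mean(0).round(4))
d=pins[0]+pins[2]-pins[1]-pins[3];print('y axis yaw deg',np.degrees(np.arctan2(d[1],d[0])),np.linalg.norm(d)/2)
ps=np.array([atz(s,S(*q),.052) for q in [(260,370),(347,378),(368,341),(263,329)]]);print('side pins',ps.round(4))
# predicted leg tops in side / cavity floor 22 -> leg top z 82
c=pins.mean(0);ax=d[:2]/np.linalg.norm(d[:2])
pr=[]
for lab,P,q in [('top',p,0),('side',s,0)]:
  for sg in (1,-1):
    for sx in (1,-1):
      xy=c[:2]+ax*25*sg/1000+np.array([ax[1],-ax[0]])*sx*.02
      u=proj(P,[*xy,.082]);print(lab,sg,sx,((u-([130,130] if lab=='top' else [190,150]))*3).round(0))
# tray
for z,pts in [(.046,[(333,126),(423,122),(434,281),(341,283)])]:
  print('tray',np.array([atz(p,q,z) for q in pts]).round(3))
for P in (p,s):
  m=viewer.place_of(P,'tray')[0];print(atz(P,np.array(m['location'])*[560,420],0).round(3))
E
python3 - <<'E'
import cv2
a=cv2.imread('pics/top1.png');cv2.imwrite('pics/tray.png',cv2.resize(a[105:300,310:460],None,fx=3,fy=3))
E
```

```text
[[0.4946 0.2505 0.052 ]
 [0.496  0.1595 0.052 ]
 [0.4427 0.2493 0.052 ]
 [0.4437 0.1591 0.052 ]] [0.4692 0.2046 0.052 ]
y axis yaw deg 90.76556037775077 0.09055106544253964
side pins [[0.4947 0.2535 0.052 ]
 [0.4434 0.2515 0.052 ]
 [0.4368 0.2122 0.052 ]
 [0.5024 0.2116 0.052 ]]
top 1 1 [170. 295.]
top 1 -1 [169. 353.]
top -1 1 [243. 294.]
top -1 -1 [242. 352.]
side 1 1 [276. 305.]
side 1 -1 [343. 312.]
side -1 1 [292. 262.]
side -1 -1 [355. 268.]
tray [[ 0.723 -0.08   0.046]
 [ 0.735 -0.285  0.046]
 [ 0.38  -0.288  0.046]
 [ 0.377 -0.09   0.046]]
[ 0.558 -0.192  0.   ]
[ 0.545 -0.178  0.   ]
```

View pics/tray.png

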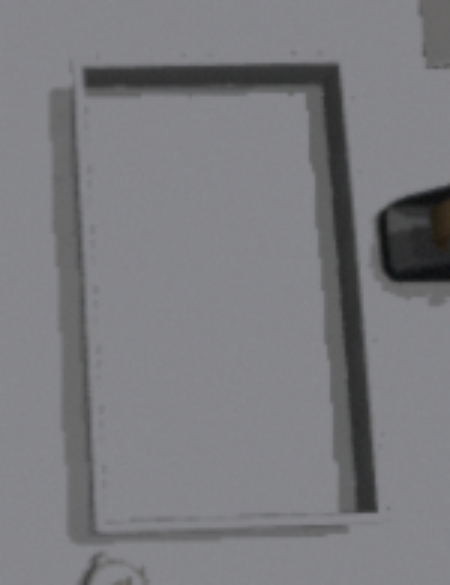

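The measurements agree: pin spacing is 90.6 mm, the die centre is about (0.469, 0.205), and the die's y axis is at a yaw of about 90.8°. The tray centre is about (0.555, -0.186). I'm moving above the bracket now.

Call:
servo_tool([
  [[-0.012,0.016,0,0],[-0.02,0.027,0,0],[-0.024,0.032,0,0],[-0.024,0.032,0,0],[-0.024,0.032,0,0],[-0.024,0.032,0,0],[-0.024,0.032,0,0],[-0.024,0.032,0,0],[-0.024,0.032,0,0],[-0.024,0.032,0,0],[-0.022,0.03,0,0],[-0.02,0.026,0,0]],
], gripper=0, newtons=40)

```text
clock: 2.1
eef_pos: [0.4467, 0.2357, 0.2427]
eef_rot: [2.529, 1.862, 0.002]
ft_force: [0.7, -0.2, 0.7]
gripper_width: 0.0855
```

Call:
servo_tool([
  [[0,0,0,-6],[0,0,0,-6],[0,0,0,-6],[0,0,0,0],[0,0,0,0]],
])

```text
clock: 2.52
eef_pos: [0.4454, 0.2377, 0.2424]
eef_rot: [2.21, 2.233, 0.0]
ft_force: [0.4, -0.2, 0.1]
gripper_width: 0.0856
```

```bash
cat > st.py <<'E'
from h import *
import sys
from scipy.spatial.transform import Rotation as Ro
s=manip.read_state();R=Ro.from_rotvec(s['eef_rot']).as_matrix()
print(s['clock'],s['eef_pos'].round(4),'yaw',np.degrees(np.arctan2(R[1,0],R[0,0])).round(2),'zax',R[:,2].round(3),s['ft_force'].round(2),s['gripper_width'],s['qpos'].round(2))
if len(sys.argv)>1:
    g=np.array(list(map(float,sys.argv[1:4])));print('tool shift',(R.T@(g-s['eef_pos'])).round(4))
E
python3 st.py .469 .205 .242
```

```text
2.5167 [0.4454 0.2377 0.2424] yaw 90.61 zax [ 0.  0. -1.] [ 0.43 -0.23  0.07] 0.0856435556603113 [ 0.35 -0.04  1.89 -0.    1.29 -1.23]
tool shift [-0.0329  0.0232  0.0004]
```

Call:
servo_tool([
  [[-0.016,0.011,0.01,0],[-0.017,0.012,0.02,0],[0,0,0.025,0],[0,0,0.025,0],[0,0,0.02,0],[0,0,0,0],[0,0,0,0]],
])

```text
clock: 3.1
eef_pos: [0.4676, 0.2049, 0.1412]
eef_rot: [-2.207, -2.234, 0.005]
ft_force: [0.4, 0.3, 0.3]
gripper_width: 0.0854
```

```bash
python3 st.py .469 .205 .066
python3 - <<'E'
from h import *
p=snap('side');a=p['frame'][150:330,190:400,::-1];cv2.imwrite('pics/s2.png',cv2.resize(a,None,fx=3,fy=3,interpolation=cv2.INTER_CUBIC))
E
```

```text
3.1 [0.4676 0.2049 0.1412] yaw 90.71 zax [-0.003 -0.001 -1.   ] [0.43 0.27 0.34] 0.08536039729829056 [ 0.28  0.09  1.96 -0.    1.09 -1.31]
tool shift [0.0001 0.0016 0.0752]
```

View pics/s2.png

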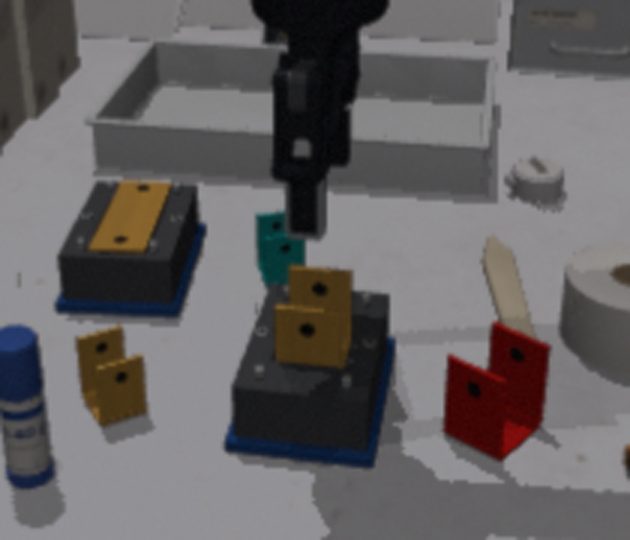

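The side view shows the open gripper above the bracket, with its near fingertip at crop (305,237). I'm checking the tip height from this picture.

Run:
```python
from h import *
p=snap('side')
for y in (.25,.258):
  for z in (.150,.142,.136,.130,.124): print(y,z,((proj(p,[.4676,y,z])-[190,150])*3).round(0))
```

```text
0.25 0.15 [305. 224.]
0.25 0.142 [305. 237.]
0.25 0.136 [305. 246.]
0.25 0.13 [305. 256.]
0.25 0.124 [305. 265.]
0.258 0.15 [302. 231.]
0.258 0.142 [302. 244.]
0.258 0.136 [302. 254.]
0.258 0.13 [302. 263.]
0.258 0.124 [302. 272.]
```

Call:
servo_tool([
  [[0,0.001,0.015,0],[0,0,0.015,0],[0,0,0.015,0],[0,0,0.01,0],[0,0,0,0],[0,0,0,0]],
])

```text
clock: 3.7
eef_pos: [0.4704, 0.2053, 0.0881]
eef_rot: [2.206, 2.236, 0.001]
ft_force: [-0.4, -0.3, -0.3]
gripper_width: 0.0854
```

```bash
python3 st.py .469 .205 .066
python3 - <<'E'
from h import *
for n,(a0,b0) in dict(side=(150,190),top=(130,110)).items():
  p=snap(n);a=p['frame'][a0:a0+180,b0:b0+210,::-1];cv2.imwrite('pics/%s3.png'%n,cv2.resize(a,None,fx=3,fy=3,interpolation=cv2.INTER_CUBIC))
E
```

```text
3.7 [0.4704 0.2053 0.0881] yaw 90.76 zax [ 0.001  0.    -1.   ] [-0.43 -0.31 -0.3 ] 0.0854424989098742 [ 0.27  0.17  1.99  0.    0.98 -1.31]
tool shift [-0.0003 -0.0014  0.0221]
```

View pics/side3.png

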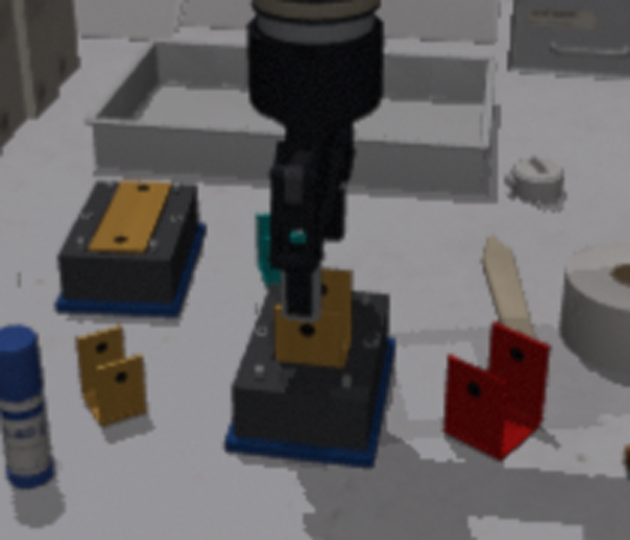

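Fully open, the tips sit at about TCP height (0.142), so they come forward as they close. That lets me take the TCP down to about 0.058, which still clears the die top at 0.046.

Call:
servo_tool([
  [[0,-0.001,0.01,0],[0,0,0.012,0],[0,0,0.008,0],[0,0,0,0],[0,0,0,0]],
])

```text
clock: 4.22
eef_pos: [0.4676, 0.2047, 0.0559]
eef_rot: [-2.206, -2.235, 0.004]
ft_force: [-0.8, 0.0, 0.9]
gripper_width: 0.0855
```

Call:
servo_tool([
  [[0,0,0,0],[0,0,0,0],[0,0,0,0],[0,0,0,0],[0,0,0,0],[0,0,0,0],[0,0,0,0],[0,0,0,0],[0,0,0,0],[0,0,0,0]],
], gripper=1, newtons=40)

```text
clock: 5.05
eef_pos: [0.4695, 0.2053, 0.0579]
eef_rot: [2.206, 2.236, 0.002]
ft_force: [0.7, -0.2, 3.9]
gripper_width: 0.0494
```

```bash
python3 st.py .469 .205 .066
python3 - <<'E'
from h import *
for n,(a0,b0) in dict(side=(150,190),top=(130,110)).items():
  p=snap(n);a=p['frame'][a0:a0+180,b0:b0+210,::-1];cv2.imwrite('pics/%s4.png'%n,cv2.resize(a,None,fx=3,fy=3,interpolation=cv2.INTER_CUBIC))
E
```

```text
5.05 [0.4695 0.2053 0.0579] yaw 90.76 zax [ 0.001  0.    -1.   ] [ 0.74 -0.17  3.9 ] 0.04944009422255957 [ 0.28  0.22  2.    0.    0.92 -1.31]
tool shift [-0.0002 -0.0005 -0.0081]
```

View pics/side4.png

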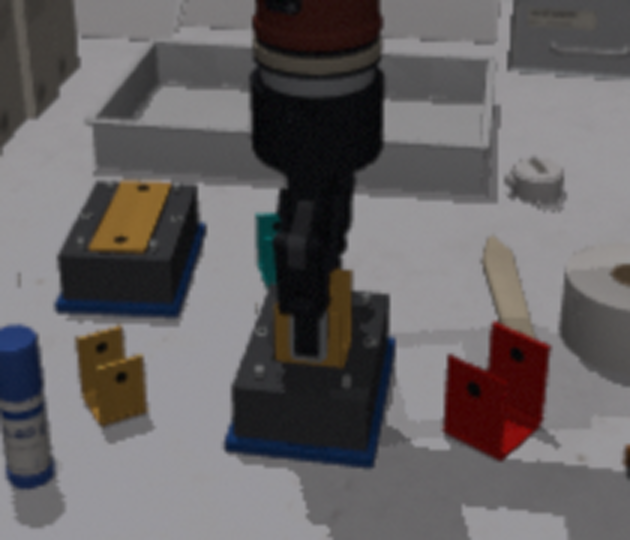

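The gripper has closed on the legs at 49.4 mm. I'm lifting now.

Call:
servo_tool([
  [[0,0,-0.006,0],[0,0,-0.01,0],[0,0,-0.012,0],[0,0,-0.015,0],[0,0,-0.018,0],[0,0,-0.018,0],[0,0,-0.018,0],[0,0,-0.018,0],[0,0,-0.015,0],[0,0,-0.01,0],[0,0,0,0],[0,0,0,0]],
])

```text
clock: 6.15
eef_pos: [0.4688, 0.205, 0.1978]
eef_rot: [2.206, 2.236, 0.001]
ft_force: [-0.3, -1.6, -2.3]
gripper_width: 0.0491
```

```bash
python3 st.py .54 -.185 .198
python3 - <<'E'
from h import *
for n,(a0,b0) in dict(side=(100,190),top=(130,110)).items():
  p=snap(n);a=p['frame'][a0:a0+180,b0:b0+210,::-1];cv2.imwrite('pics/%s5.png'%n,cv2.resize(a,None,fx=3,fy=3,interpolation=cv2.INTER_CUBIC))
E
```

```text
6.15 [0.4688 0.205  0.1978] yaw 90.76 zax [ 0.001  0.    -1.   ] [-0.27 -1.64 -2.3 ] 0.049088108492631004 [ 0.27  0.02  1.92  0.    1.2  -1.31]
tool shift [-3.909e-01  6.600e-02 -2.000e-04]
```

View pics/side5.png

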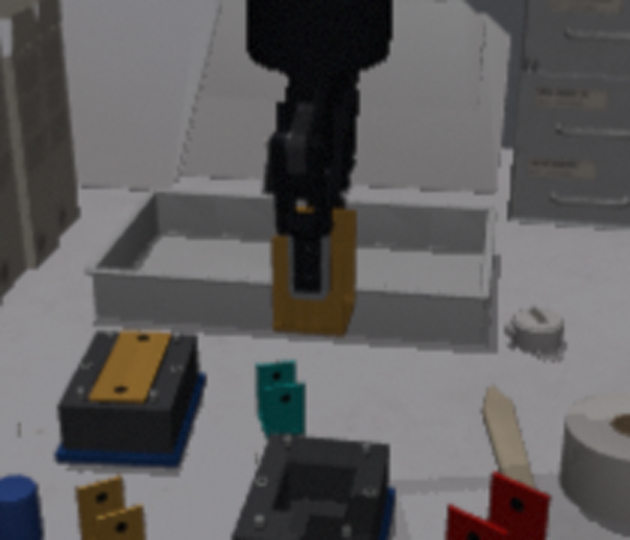

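The bracket hangs upright in the grip and the cavity is empty. I'm carrying it across to the tray.

Call:
servo_tool([
  [[-0.01,0.002,0,0],[-0.02,0.003,0,0],[-0.03,0.005,0,0],[-0.034,0.006,0,0],[-0.034,0.006,0,0],[-0.034,0.006,0,0],[-0.034,0.006,0,0],[-0.034,0.006,0,0],[-0.034,0.006,0,0],[-0.034,0.006,0,0],[-0.034,0.006,0,0],[-0.03,0.005,0,0]],
])

```text
clock: 7.25
eef_pos: [0.5358, -0.1588, 0.196]
eef_rot: [-2.207, -2.234, 0.002]
ft_force: [0.5, 0.4, -2.0]
gripper_width: 0.0495
```

Call:
servo_tool([
  [[-0.02,0.003,0,0],[-0.01,0.002,0,0],[0,0,0,0],[0,0,0,0],[0,0,0,0]],
])

```text
clock: 7.67
eef_pos: [0.5414, -0.1847, 0.1965]
eef_rot: [-2.204, -2.235, 0.0]
ft_force: [0.3, 0.3, -1.9]
gripper_width: 0.0494
```

```bash
python3 st.py .54 -.185 .06
python3 - <<'E'
from h import *
for n in ('side','top'):
  p=snap(n,n+'6.png')
  for m in viewer.masks_of(p,'bracket_center')[:5]: print(n,m['confidence'],(np.array(m['extent'])*[560,420,560,420]).round())
E
```

```text
7.6667 [ 0.5414 -0.1847  0.1965] yaw 90.81 zax [-0.002  0.002 -1.   ] [ 0.34  0.29 -1.93] 0.04942617475864115 [-0.45  0.15  1.78  0.    1.21 -2.04]
tool shift [-0.0005 -0.0012  0.1365]
side 0.84 [218. 258. 239. 293.]
side 0.74 [285. 118. 305. 141.]
side 0.7 [340. 255. 375. 303.]
side 0.63 [275. 220. 294. 243.]
top 0.63 [260. 210. 277. 227.]
top 0.6 [178. 276. 216. 307.]
top 0.5 [385. 197. 398. 205.]
top 0.5 [179. 179. 204. 199.]
```

View pics/side6.png

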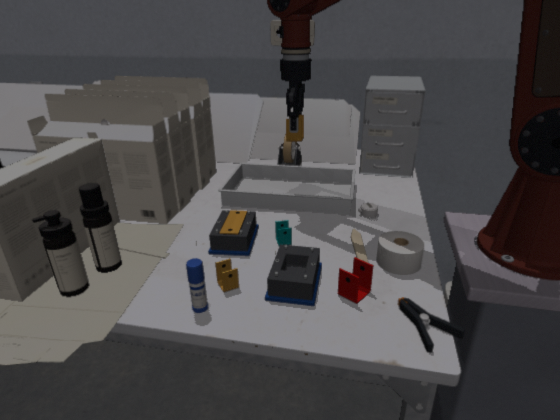

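View pics/top6.png

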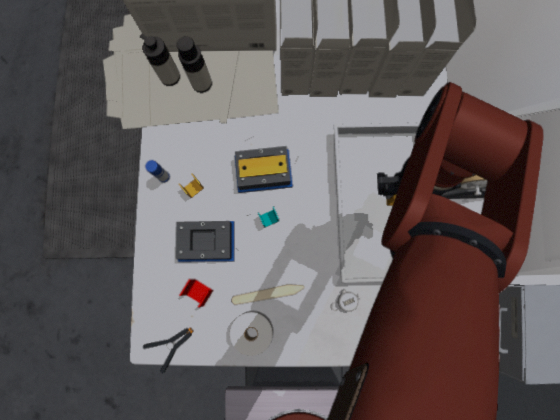

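The bracket is over the middle of the tray. Its underside is 36 mm below the TCP, so I expect floor contact at a TCP height of about 0.039. I'm descending to about 0.045 first.

Call:
servo_tool([
  [[0,0,0.01,0],[0,0,0.018,0],[0,0,0.02,0],[0,0,0.02,0],[0,0,0.02,0],[0,0,0.02,0],[0,0,0.018,0],[0,0,0.014,0],[0,0,0.008,0],[0,0,0.004,0],[0,0,0,0],[0,0,0,0]],
])

```text
clock: 8.87
eef_pos: [0.5426, -0.1861, 0.0458]
eef_rot: [2.206, 2.236, 0.0]
ft_force: [0.0, 0.8, -1.6]
gripper_width: 0.0494
```

Call:
servo_tool([
  [[0,0,0,0],[0,0,0,0],[0,0,0,0],[0,0,0,0]],
])

```text
clock: 9.2
eef_pos: [0.5426, -0.1863, 0.0461]
eef_rot: [2.206, 2.235, 0.001]
ft_force: [-0.4, -0.8, -2.2]
gripper_width: 0.0495
```

```bash
python3 st.py .54 -.185 .039
python3 - <<'E'
from h import *
p=snap('side');a=p['frame'][100:230,200:380,::-1];cv2.imwrite('pics/s7.png',cv2.resize(a,None,fx=4,fy=4,interpolation=cv2.INTER_CUBIC))
E
```

```text
9.2 [ 0.5426 -0.1863  0.0461] yaw 90.76 zax [ 0.001 -0.001 -1.   ] [-0.4  -0.76 -2.19] 0.049508345383519364 [-0.45  0.35  1.85 -0.    0.93 -2.04]
tool shift [ 0.0013 -0.0025  0.007 ]
```

View pics/s7.png

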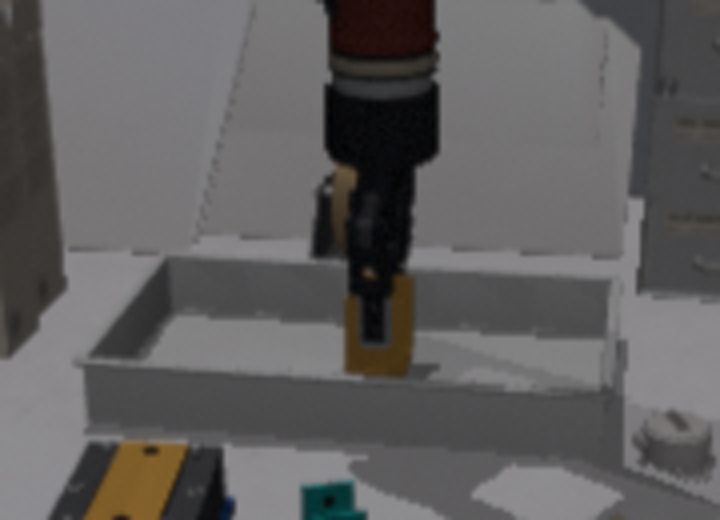

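Still held and upright inside the tray, just above the floor. I'm going down in small steps and watching the force.

Call:
servo_tool([
  [[0,0,0.002,0],[0,0,0.002,0],[0,0,0.001,0],[0,0,0,0],[0,0,0,0]],
])

```text
clock: 9.67
eef_pos: [0.5418, -0.1859, 0.04]
eef_rot: [-2.206, -2.236, 0.0]
ft_force: [0.2, -0.0, -1.6]
gripper_width: 0.0494
```

Call:
servo_tool([
  [[0,0,0.001,0],[0,0,0,0],[0,0,0,0]],
])

```text
clock: 9.92
eef_pos: [0.5421, -0.186, 0.0393]
eef_rot: [2.206, 2.236, 0.0]
ft_force: [-0.7, 0.5, -2.2]
gripper_width: 0.0492
```

Call:
servo_tool([
  [[0,0,0.001,0],[0,0,0,0],[0,0,0,0]],
])

```text
clock: 10.17
eef_pos: [0.5422, -0.1861, 0.0391]
eef_rot: [2.206, 2.236, -0.0]
ft_force: [-2.5, 1.6, 5.2]
gripper_width: 0.0493
```

The force swung from -2.2 to +5.2 N, so the bracket is on the floor. I'm releasing it.

Call:
servo_tool([
  [[0,0,0,0],[0,0,0,0],[0,0,0,0],[0,0,0,0],[0,0,0,0],[0,0,0,0],[0,0,0,0],[0,0,0,0],[0,0,0,0],[0,0,0,0]],
], gripper=0)

```text
clock: 11.0
eef_pos: [0.5421, -0.186, 0.0383]
eef_rot: [-2.206, -2.236, 0.0]
ft_force: [0.0, -0.4, -0.6]
gripper_width: 0.0852
```

Call:
servo_tool([
  [[0,0,-0.008,0],[0,0,-0.015,0],[0,0,-0.02,0],[0,0,-0.02,0],[0,0,-0.02,0],[0,0,-0.02,0],[0,0,-0.02,0],[0,0,-0.02,0],[0,0,-0.015,0],[0,0,-0.01,0],[0,0,0,0],[0,0,0,0]],
])

```text
clock: 12.0
eef_pos: [0.5423, -0.1861, 0.2069]
eef_rot: [2.206, 2.235, 0.001]
ft_force: [0.0, 0.2, -0.2]
gripper_width: 0.0855
```

```bash
python3 st.py
python3 - <<'E'
from h import *
p=snap('side');a=p['frame'][100:250,200:380,::-1];cv2.imwrite('pics/s8.png',cv2.resize(a,None,fx=4,fy=4,interpolation=cv2.INTER_CUBIC))
for m in viewer.place_of(p,'bracket_center'): 
  u=np.array(m['location'])*[560,420];print(m['confidence'],u.round(1),atz(p,u,.033).round(3))
for m in viewer.place_of(p,'blank_center'): 
  u=np.array(m['location'])*[560,420];print('blank',m['confidence'],u.round(1),atz(p,u,.048).round(3))
E
```

```text
12.0 [ 0.5423 -0.1861  0.2069] yaw 90.77 zax [ 0.001 -0.001 -1.   ] [ 0.    0.25 -0.2 ] 0.08552531456196927 [-0.45  0.14  1.77  0.    1.23 -2.04]
0.97 [293.3 186.7] [ 0.544 -0.167  0.033]
0.88 [224.4 275.1] [0.593 0.252 0.033]
0.79 [354.2 279.4] [0.36  0.22  0.033]
0.54 [281.1 231.1] [0.525 0.076 0.033]
blank 0.57 [234.9 221.7] [0.629 0.079 0.048]
```

View pics/s8.png

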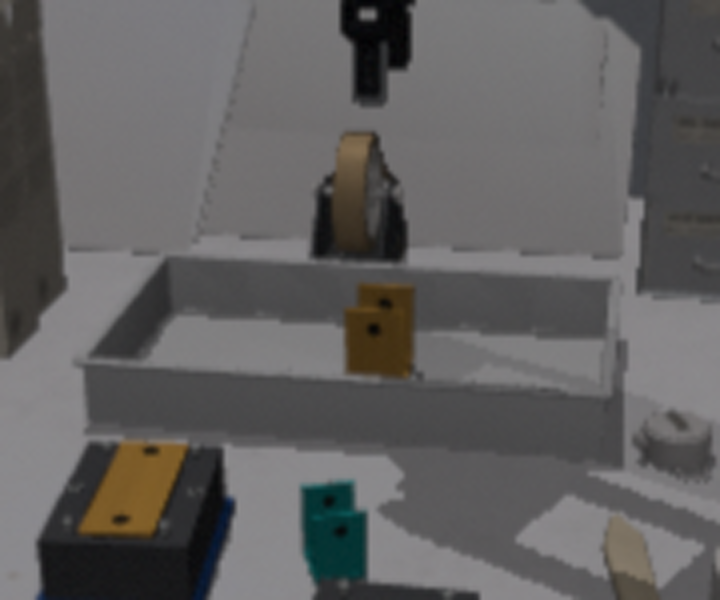

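The bracket stands upright on the tray floor, the gripper is clear of it, and the blank has not moved. I'm handing in.

```bash
python3 -c "
from cell import manip; print(manip.close_job())"
```

```text
the job is handed in; nothing more can be done
None
```

I lifted the brass bracket out of its die and set it down upright on the tray floor, then handed the job in at about 12 s. The hand-in gave no verdict.

- **Grasp and lift:** I gripped across both legs at 40 N, and the fingers stopped at 49.4 mm, which fits the 50 mm bracket. The lift showed the bracket hanging upright and the die cavity empty.
- **Placing:** I lowered it in 1–2 mm steps until the floor carried it, seen as a force change from about -2 to +5 N. Then I opened the fingers and backed off to a TCP height of 0.207 m.
- **Last picture:** The bracket is standing, legs up, near the middle of the tray, with the gripper clear of everything. The blank is still on its die: the network put it within about 1 pixel of its starting place.
- **Disagreement:** In that last picture the network put the bracket at y = -0.167 m, while the arm released it at y = -0.186 m. I did not look into this, but either is well inside the tray walls.

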